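Seat each casting flask over its wax tree

TASK

Get the wax trees ready for investing: lower each of the four steel casting flasks upright over the wax tree on the rubber sprue base of its own diameter, until it sits fully down inside the base's lip. Set the flasks down rather than drop them, do not bump the wax or knock a flask over, and leave the bases standing where they are.

Things in the scene. Friction and masses are not known exactly. Their poses are not given: they have to be found in the camera images.
- flask_38: The smallest of four plain stainless steel casting flasks: a tube open at both ends, outside diameter 38 mm, height 54 mm, wall 2.5 mm, standing upright. Origin: centre of its lower end; z runs up its axis to the upper rim at 54 mm. Grip it from above across the outside, near the upper rim.
- flask_46: The second smallest of four plain stainless steel casting flasks: a tube open at both ends, outside diameter 46 mm, height 60 mm, wall 2.5 mm, standing upright. Origin: centre of its lower end; z runs up its axis to the upper rim at 60 mm. Grip it from above across the outside, near the upper rim.
- flask_54: The second largest of four plain stainless steel casting flasks: a tube open at both ends, outside diameter 54 mm, height 66 mm, wall 2.5 mm, standing upright. Origin: centre of its lower end; z runs up its axis to the upper rim at 66 mm. Grip it from above across the outside, near the upper rim.
- flask_62: The largest of four plain stainless steel casting flasks: a tube open at both ends, outside diameter 62 mm, height 72 mm, wall 2.5 mm, standing upright. Origin: centre of its lower end; z runs up its axis to the upper rim at 72 mm. Grip it from above across the outside, near the upper rim.
- base_38: The smallest of four loose black rubber bases; takes the 38 mm flask. A green wax tree (one ring on a sprue), within 9 mm of the axis, top at z = 52 mm, stands fixed in it. Origin: centre of underside, z up. Dish 57 mm across the lip, lip top z = 20 mm; flask's seat z = 8 mm; lip flares inside from about 42 mm wide at the seat to 50 at the top and guides the flask in. 136 g.
- base_46: The second smallest of four loose black rubber bases; takes the 46 mm flask. A blue wax tree (a stem with round buds), within 12 mm of the axis, top at z = 58 mm, stands fixed in it. Origin: centre of underside, z up. Dish 65 mm across the lip, lip top z = 20 mm; flask's seat z = 8 mm; lip flares inside from about 50 mm wide at the seat to 58 at the top and guides the flask in. 152 g.
- base_54: The second largest of four loose black rubber bases; takes the 54 mm flask. A red wax tree (two tiers of small rings), within 15 mm of the axis, top at z = 64 mm, stands fixed in it. Origin: centre of underside, z up. Dish 73 mm across the lip, lip top z = 20 mm; flask's seat z = 8 mm; lip flares inside from about 58 mm wide at the seat to 66 at the top and guides the flask in. 168 g.
- base_62: The largest of four loose black rubber bases; takes the 62 mm flask. An amber yellow wax tree (two tiers of larger rings), within 18 mm of the axis, top at z = 70 mm, stands fixed in it. Origin: centre of underside, z up. Dish 81 mm across the lip, lip top z = 20 mm; flask's seat z = 8 mm; lip flares inside from about 66 mm wide at the seat to 74 at the top and guides the flask in. 184 g.

How it is judged (in metres and radians):
At the end, for the whole second after the job is handed in: Every flask stands upright (within 3 degrees) in the base of its own diameter, its axis within 6 mm of the base's axis and its lower end on the seat (5 to 10.5 mm above the base's underside; the seat is at 8 mm); every base stands flat on the bench; all flasks released and at rest (horizontal distance between flask_38 and base_38 below 0.006 m and z of flask_38 in the frame of base_38 between 0.005 and 0.0105 m and angle between each of flask_38, base_38, flask_46, base_46, flask_54, base_54, flask_62, base_62's own z axis and vertical below 0.06 rad and height (world z) of each of base_38, base_46, base_54, base_62 below 0.004 m and linear speed of each of flask_38, flask_46, flask_54, flask_62 below 0.01 m/s and angular speed of each of flask_38, flask_46, flask_54, flask_62 below 0.1 rad/s and contact force between the fingers and flask_38 below 0.05 N and horizontal distance between flask_46 and base_46 below 0.006 m and z of flask_46 in the frame of base_46 between 0.005 and 0.0105 m and contact force between the fingers and flask_46 below 0.05 N and horizontal distance between flask_54 and base_54 below 0.006 m and z of flask_54 in the frame of base_54 between 0.005 and 0.0105 m and contact force between the fingers and flask_54 below 0.05 N and horizontal distance between flask_62 and base_62 below 0.006 m and z of flask_62 in the frame of base_62 between 0.005 and 0.0105 m and contact force between the fingers and flask_62 below 0.05 N); the robot touches nothing.
It fails at once if a base with its wax tree is tipped by more than 15 degrees or shoved more than 30 mm from where it stood (angle between any of base_38, base_46, base_54, base_62's own z axis and vertical above 0.26 rad or distance of any of base_38, base_46, base_54, base_62 from where it was at the start of the episode above 0.03 m).
It fails at once if the fingers press on a base or its wax tree with more than 5 N (contact force between the fingers and base_38 above 5 N or contact force between the fingers and base_46 above 5 N or contact force between the fingers and base_54 above 5 N or contact force between the fingers and base_62 above 5 N).
It fails at once if a flask is knocked over (tilted by more than 35 degrees) (angle between any of flask_38, flask_46, flask_54, flask_62's own z axis and vertical above 0.6 rad).
It fails at once if a flask is let go over its base while its lower end is still more than 20 mm above the seat (dropped over the wax) ((horizontal distance between flask_38 and base_38 below 0.02 m and z of flask_38 in the frame of base_38 above 0.028 m and contact force between the fingers and flask_38 below 0.05 N) or (horizontal distance between flask_46 and base_46 below 0.02 m and z of flask_46 in the frame of base_46 above 0.028 m and contact force between the fingers and flask_46 below 0.05 N) or (horizontal distance between flask_54 and base_54 below 0.02 m and z of flask_54 in the frame of base_54 above 0.028 m and contact force between the fingers and flask_54 below 0.05 N) or (horizontal distance between flask_62 and base_62 below 0.02 m and z of flask_62 in the frame of base_62 above 0.028 m and contact force between the fingers and flask_62 below 0.05 N)).
It fails at once if a flask bears on a wax tree, that is, presses on any base with more than 6 N while its lower end is still above the top of the lip ((contact force between flask_38 and base_38 above 6 N and z of flask_38 in the frame of base_38 above 0.024 m) or (contact force between flask_38 and base_46 above 6 N and z of flask_38 in the frame of base_46 above 0.024 m) or (contact force between flask_38 and base_54 above 6 N and z of flask_38 in the frame of base_54 above 0.024 m) or (contact force between flask_38 and base_62 above 6 N and z of flask_38 in the frame of base_62 above 0.024 m) or (contact force between flask_46 and base_38 above 6 N and z of flask_46 in the frame of base_38 above 0.024 m) or (contact force between flask_46 and base_46 above 6 N and z of flask_46 in the frame of base_46 above 0.024 m) or (contact force between flask_46 and base_54 above 6 N and z of flask_46 in the frame of base_54 above 0.024 m) or (contact force between flask_46 and base_62 above 6 N and z of flask_46 in the frame of base_62 above 0.024 m) or (contact force between flask_54 and base_38 above 6 N and z of flask_54 in the frame of base_38 above 0.024 m) or (contact force between flask_54 and base_46 above 6 N and z of flask_54 in the frame of base_46 above 0.024 m) or (contact force between flask_54 and base_54 above 6 N and z of flask_54 in the frame of base_54 above 0.024 m) or (contact force between flask_54 and base_62 above 6 N and z of flask_54 in the frame of base_62 above 0.024 m) or (contact force between flask_62 and base_38 above 6 N and z of flask_62 in the frame of base_38 above 0.024 m) or (contact force between flask_62 and base_46 above 6 N and z of flask_62 in the frame of base_46 above 0.024 m) or (contact force between flask_62 and base_54 above 6 N and z of flask_62 in the frame of base_54 above 0.024 m) or (contact force between flask_62 and base_62 above 6 N and z of flask_62 in the frame of base_62 above 0.024 m)).
It also fails if it takes over 90 s, if anything falls off the work surface, if the arm or the gripper's body presses on something with over 40 N, if the wrist force passes 120 N, or if a joint passes its speed limit or range.

ROBOT

A 7-joint arm with a two-finger parallel gripper is mounted at the origin on a cart in front of the work surface, level with it; the furniture and walls round the work are solid. World frame = base frame: x ahead of the robot, y to its left, z up, the work surface at z = 0. Lengths are in mm, angles in rad, forces in N, time in s.
With the tool pointing down it reaches from about 425 to 875 mm from the base axis. Payload 8.4 kg.
Tool frame: the origin (TCP) lies on the centre line of the jaws, within the pads' length; the fingertips stand 22 mm ahead of it and the grasp point (between the pads) lies 3 mm ahead of it; z points along the fingers, y is the line along which they close (so a half turn about z gives the same grasp; the last joint's range is limited). The gripper opens to 85 mm and grips with 20 to 120 N. Pads are 22 mm wide; open, the fingers measure 114 mm over their backs; the gripper's body (76 mm by 85 mm) begins 54 mm behind the grasp point. The pads swing forward as they close: fully open they stand 13 mm farther back than shut.
Start: joints at [1.249, 0.333, 0.04, 1.465, -0.013, 1.343, -0.059], TCP at [143.604, -633.911, 253.308] pointing down, gripper open.
Joint ranges: [-2.58, 2.58], [-0.38, 2.09], [-1.3, 1.39], [0.25, 2.4], [-1.5, 4.64], [0.08, 2.09], [-2.65, 2.65]. Speed limits (rad/s): [2.22, 2.22, 2.79, 2.79, 3.14, 3.14, 3.14].

INTERFACE

Orientations are given as [roll, pitch, yaw] about the fixed x, y, z axes, in that order (R = Rz(yaw) Ry(pitch) Rx(roll)).
In Python, from station import manip gives the robot as it stands.
- The arm moves only by the tool move_arm, never from a script. Its arguments are lists of equal length, an entry for each row: "linear": the shift along the tool's x, y, z in mm, a list of three; "turn": the turn about the tool's z in rad. In form: {"linear": [[x, y, z], ...], "turn": [turn, ...]}. A call has 1 to 20 rows; each row is the pose to reach, as a shift and turn from the pose commanded when the call began, along the tool's axes at that moment; what a row does not reach only later rows make up. A row lasts 1/8 s, in which the tool goes at most 62.5 mm and 10.7 degrees, less where a joint would pass 70% of its speed; a pose out of reach is approached as far as the arm can. A call with a gripper value outside its range is refused whole. "grip" is the finger opening in mm, from 0 to 85.4, set as the call begins (left out, the last holds). The fingers move at their own pace and stop on an object; "squeeze" is the grip in N (left out, the last holds). Time passes only in rows, so rows that repeat a pose let the fingers close. It gives the time, the measured TCP pose, the force, the opening and the grip force at its end, in the units of the state.
- manip.read_state(): the state, without advancing time (a new reading comes with each control period).
- manip.snapshot(name): name is "scene" or "top"; returns a dict with "image" (480x640x3 uint8, red, green, blue), "fx", "fy", "cx", "cy" (pixels), "k1" (the pictures are not rectified: a ray, as slopes to the right and down, at radius r is drawn at 1 + k1 r^2 times it, then the intrinsics apply), "camera_from_world" (4x4, takes a point from world to camera coordinates). Camera axes: x right, y up, looking along -z (the intrinsics and any distortion apply to the point x, -y, -z); pixel columns grow to the right and rows downward; lengths in mm; the calibration is good to about 2 mm. A picture is of the moment at which its call begins. There is no depth.
- manip.close_job(): hands the job in; it is judged then, once.
The state is a dict: "time_s": time; "joints": joint angles; "joint_vel": joint speeds; "joint_efforts": joint torques, N m; "position": TCP position; "orientation": TCP orientation; "force": force on the tool from outside, world axes, zero at the start; "torque": the same for the moment, N m; "grip_width": opening from 0.0 (shut) to 1.0 (fully open); "finger_force": force on a finger pad.
Only numpy, scipy, OpenCV 4.12 (cv2) and the standard library are available. Lean on these libraries where they do the work, as an engineer would, in place of code of your own. Each camera call takes 0.05 s, during which the arm holds its last target. There are 200 camera calls.

## Working session

There is one attempt and no reset: what is moved stays moved. The work goes in short steps, Python scripts to look and compute and a tool call to move; the robot and the scene stay as the last step left them, time stands still between calls to the robot, and variables do not carry over. Pictures are saved under pics/ and viewed, at most 14 in all, crops included, and the job is handed in when it is done.

Besides the shell and the picture viewer there is one more tool, called after "Request:" by a JSON object that holds its "op" and its "data", one argument or row to a line. move_arm: Moves the arm, as the interface text tells. Its arguments: {"type":"object","properties":{"linear":{"type":"array","items":{"type":"array","items":{"type":"number"}}},"turn":{"type":"array","items":{"type":"number"}},"grip":{"type":"number"},"squeeze":{"type":"number"}},"required":["linear","turn"]}

```bash
mkdir -p pics
python3 - <<'E'
from station import manip
import cv2,pickle
for n in("scene","top"):
    s=manip.snapshot(n); cv2.imwrite(f"pics/{n}0.png",s["image"][:,:,::-1]); pickle.dump(s,open(f"{n}0.pkl","wb"))
    print({k:v for k,v in s.items() if k!="image"})
print(manip.read_state())
E
```

```text
{'fx': 614.9973060743707, 'fy': 614.9973060743707, 'cx': 318.3161138521974, 'cy': 234.04223050381455, 'k1': -0.09371261808000494, 'camera_from_world': array([[-6.26972211e-01, -7.78733648e-01, -2.19032620e-02,
         3.32955296e+02],
       [ 4.34390021e-01, -3.72797778e-01,  8.19955563e-01,
        -2.57403151e+02],
       [-6.46692474e-01,  5.04574794e-01,  5.72007973e-01,
        -8.24334757e+02],
       [ 0.00000000e+00,  0.00000000e+00,  0.00000000e+00,
         1.00000000e+00]])}
{'fx': 451.5494768233326, 'fy': 451.5494768233326, 'cx': 321.30508064769, 'cy': 237.56958852721513, 'k1': -0.03830010404135901, 'camera_from_world': array([[ 2.89787571e-03, -9.99995781e-01,  2.01367571e-04,
        -5.85732093e+00],
       [ 9.84756673e-01,  2.88873519e-03,  1.73913628e-01,
        -5.06448743e+02],
       [-1.73913476e-01, -3.05682017e-04,  9.84760890e-01,
        -1.03087331e+03],
       [ 0.00000000e+00,  0.00000000e+00,  0.00000000e+00,
         1.00000000e+00]])}
{'time_s': 0.1, 'joints': array([ 1.24877978,  0.3338645 ,  0.03989777,  1.46616386, -0.01339779,
        1.34328404, -0.05852725]), 'joint_vel': array([-0.000828  , -0.00302823,  0.00071751, -0.00329288,  0.00049353,
       -0.001454  , -0.00018145]), 'joint_efforts': array([ 4.73289227e-03, -6.60006952e+01,  1.37056902e+00, -4.06477797e+01,
        1.71099650e-02,  8.90117168e-03,  2.61898970e-05]), 'position': array([ 143.51761594, -633.58247759,  252.50412073]), 'orientation': array([-3.14014307e+00,  1.08138200e-04,  2.22751410e-01]), 'force': array([-0.06518807,  0.7707845 ,  0.73073004]), 'torque': array([0.0073651 , 0.03939145, 0.02662978]), 'finger_force': 0.0, 'grip_width': 0.9978653197769982}
```

View pics/scene0.png

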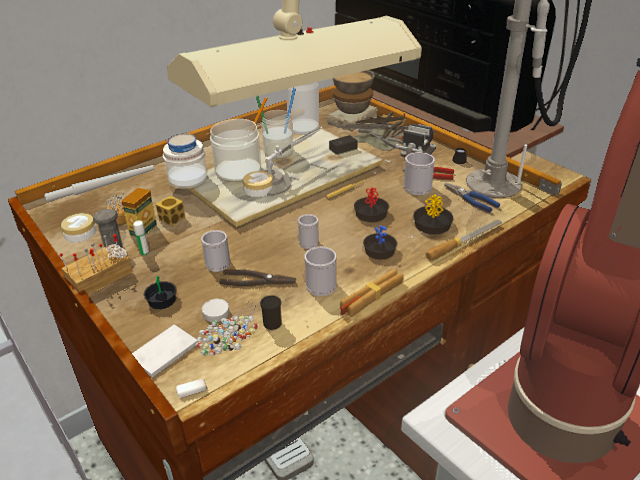

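View pics/top0.png

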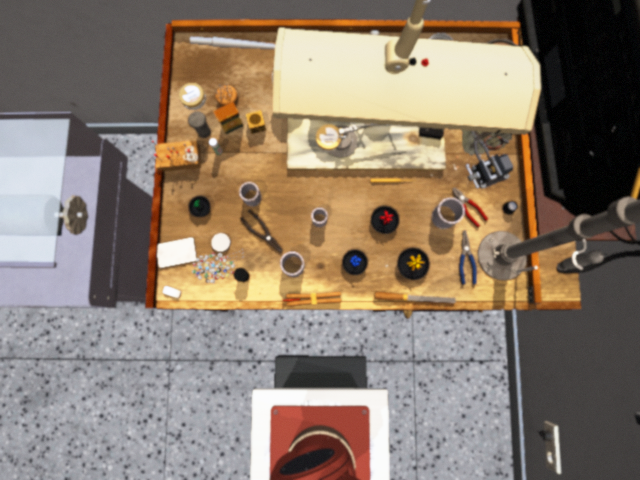

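Scene shows four flasks (215,250), (308,232), (320,270), (419,172) and bases green (160,295), blue (380,243), red (371,207), amber (433,218). In the top view, flasks are at (249,192), (319,216), (291,264), (450,210) and bases at (199,206), (355,262), (385,220), (413,264). Next I enlarge and measure.

```bash
cat > h.py <<'E'
import numpy as np,cv2,pickle
def ray(s,uv):
    K=np.array([[s["fx"],0,s["cx"]],[0,s["fy"],s["cy"]],[0,0,1.]])
    p=cv2.undistortPoints(np.array([[uv]],float),K,np.array([s["k1"],0,0,0.]))[0,0]
    T=s["camera_from_world"];R=T[:3,:3];c=-R.T@T[:3,3]
    return c,R.T@np.array([p[0],-p[1],-1])
def onz(s,uv,z):
    c,d=ray(s,uv); return c+d*(z-c[2])/d[2]
def proj(s,P):
    q=s["camera_from_world"]@np.append(P,1); x,y=-q[0]/q[2],q[1]/q[2]; f=1+s["k1"]*(x*x+y*y)
    return np.array([s["cx"]+s["fx"]*x*f,s["cy"]+s["fy"]*y*f*1]) if 0 else np.array([s["cx"]+s["fx"]*x*f,s["cy"]-s["fy"]*(q[1]/-q[2])*f])
E
python3 - <<'E'
from h import *
t=pickle.load(open("top0.pkl","rb"));im=t["image"]
crop=im[170:290,180:475]
cv2.imwrite("pics/c1.png",cv2.resize(crop[:,:,::-1],None,fx=2.7,fy=2.7,interpolation=cv2.INTER_CUBIC))
hsv=cv2.cvtColor(im,cv2.COLOR_RGB2HSV)
print("dark")
m=(hsv[:,:,2]<60).astype(np.uint8)
for c in cv2.findContours(m,cv2.RETR_EXTERNAL,2)[0]:
    if cv2.contourArea(c)<150: continue
    x,y,w,h=cv2.boundingRect(c)
    if 160<x<480 and 160<y<300:
        e=cv2.fitEllipse(cv2.convexHull(c));P=onz(t,e[0],20);s=t["fx"]/ (np.linalg.norm(P-ray(t,e[0])[0]))
        print(np.round(e[0],1),np.round(P,1),"dia",np.round(np.array(e[1])/s,1))
print("grey")
H=hsv[:,:,0]
m=(((hsv[:,:,1]<60)|((H>110)&(H<175)))&(hsv[:,:,2]>60)).astype(np.uint8)
for c in cv2.findContours(m,cv2.RETR_EXTERNAL,2)[0]:
    if cv2.contourArea(c)<80: continue
    x,y,w,h=cv2.boundingRect(c)
    if 160<x<480 and 160<y<300:
        e=cv2.fitEllipse(cv2.convexHull(c));P=onz(t,e[0],60);s=t["fx"]/ (np.linalg.norm(P-ray(t,e[0])[0]))
        print(np.round(e[0],1),np.round(P,1),"dia",np.round(np.array(e[1])/s,1))
E
```

```text
dark
[354.3 262. ] [451.  -84.3  20. ] dia [57.7 59.2]
[412.7 263.6] [ 447.6 -225.3   20. ] dia [75.6 77.1]
[384.5 219.8] [ 555.6 -159.4   20. ] dia [66.9 67.8]
[199.3 206.5] [587.9 297.5  20. ] dia [53.2 54.4]
grey
[430.2 298.6] [ 362. -255.   60.] dia [  9.8 119.8]
[170.9 291.5] [376.3 342.4  60. ] dia [23.2 46.4]
[206.8 269. ] [428.8 261.4  60. ] dia [44.8 60.5]
[355.3 260.3] [450.2 -83.7  60. ] dia [25.4 27.5]
[462.8 268. ] [ 432.8 -334.    60. ] dia [19.  75.5]
[291.8 263.6] [442.2  64.   60. ] dia [53.2 58.3]
[469.6 263.7] [ 442.9 -350.5   60. ] dia [27.5 97.9]
[219.8 245.2] [484.8 233.4  60. ] dia [44.3 63.9]
[521.6 241.1] [ 496.5 -477.2   60. ] dia [136.8 257.8]
[318.9 216.4] [554.5   1.4  60. ] dia [36.  44.8]
[449.7 210.8] [ 569.4 -309.6   60. ] dia [64.7 99.2]
[249.7 193.5] [610.1 167.   60. ] dia [46.2 58.9]
[475.9 177. ] [ 653.4 -377.4   60. ] dia [32.7 81. ]
```

View pics/c1.png

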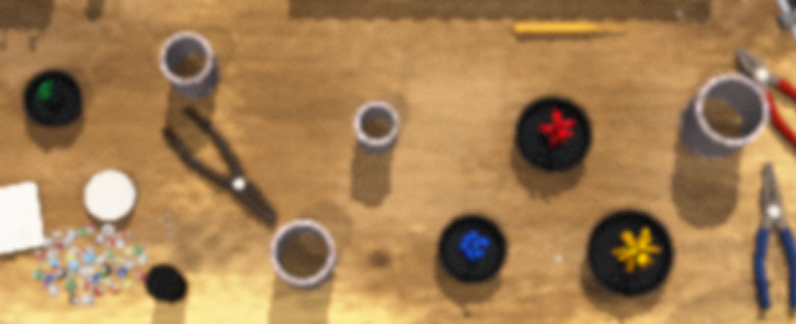

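The crop shows rims as bright rings: 46 at about (249,192), 54 at (292,264), 38 at (320,216), 62 at (451,211) in full-image pixels. I'll refine and cross-check with the scene view.

```bash
cat > m.py <<'E'
from h import *
t=pickle.load(open("top0.pkl","rb"));s=pickle.load(open("scene0.pkl","rb"))
def tri(a,b):
    c1,d1=ray(t,a);c2,d2=ray(s,b);A=np.stack([d1,-d2],1);k=np.linalg.lstsq(A,c2-c1,rcond=None)[0]
    p,q=c1+k[0]*d1,c2+k[1]*d2; return (p+q)/2,np.linalg.norm(p-q)
def bright(S,u,v,r,thr):
    h=cv2.cvtColor(S["image"],cv2.COLOR_RGB2HSV).astype(int);m=((h[:,:,1]<70)&(h[:,:,2]>thr)).astype(np.uint8)
    w=np.zeros_like(m);cv2.circle(w,(u,v),r,1,-1);p=cv2.findNonZero(m*w)
    e=cv2.fitEllipse(cv2.convexHull(p));return e
def dark(S,u,v,r):
    m=(S["image"].max(2)<60).astype(np.uint8);w=np.zeros_like(m);cv2.circle(w,(u,v),r,1,-1)
    c=max(cv2.findContours(m*w,0,2)[0],key=cv2.contourArea)
    return cv2.fitEllipse(cv2.convexHull(c))
E
python3 - <<'E'
from m import *
F={38:((320,216),(308,222),54),46:((249,192),(215,238),60),54:((292,264),(320,256),66),62:((451,211),(419,158),72)}
for k,(a,b,h) in F.items():
    for thr in (150,):
        e=bright(t,*a,int(k*.24)+1,thr);P=onz(t,e[0],h);sc=t["fx"]/np.linalg.norm(P-ray(t,e[0])[0])
        print("flask",k,np.round(e[0],1),np.round(np.array(e[1])/sc,1),np.round(P,1), "exp scene px",np.round(proj(s,P),1),"bottom",np.round(proj(s,P-[0,0,h]),1))
Bp={38:((199,206),(160,295)),46:((355,262),(380,245)),54:((385,220),(371,209)),62:((413,264),(433,220))}
for k,(a,b) in Bp.items():
    e=dark(t,*a,20);f=dark(s,*b,26);P=onz(t,e[0],12);print("base",k,np.round(e[0],1),np.round(P,1),"scene",np.round(f[0],1),np.round(f[1],1),np.round(onz(s,f[0],12),1))
print("lamp",tri((275,118),(213,103)),tri((530,132),(421,45)))
print("post",onz(t,(503,255),0),onz(s,(496,182),0))
c=s["image"][110:320,140:470];cv2.imwrite("pics/c2.png",cv2.resize(c[:,:,::-1],None,fx=2.4,fy=2.4,interpolation=cv2.INTER_CUBIC))
E
```

```text
flask 38 [318.9 215.3] [37.6 39.4] [558.6   1.6  54. ] exp scene px [307.8 218.6] bottom [308.7 242. ]
flask 46 [248.5 191.1] [44.3 47.3] [616.1 170.2  60. ] exp scene px [214.2 236.3] bottom [218.  262.8]
flask 54 [291.7 263.1] [55.1 55.5] [442.6  63.8  66. ] exp scene px [320.9 254.6] bottom [321.6 284.7]
flask 62 [451.2 209.8] [65.2 66.1] [ 568.8 -309.7   72. ] exp scene px [419.5 157.1] bottom [417.2 186.2]
base 38 [199.3 206.5] [589.9 299.8  12. ] scene [160.5 294.9] [26.5 33.3] [588.1 301.   12. ]
base 46 [354.3 262. ] [452.  -84.9  12. ] scene [379.6 245.7] [25.8 32.1] [449.6 -81.9  12. ]
base 54 [384.5 219.8] [ 557.3 -160.5   12. ] scene [370.8 208.9] [24.5 34.8] [ 553.8 -156.2   12. ]
base 62 [412.7 263.6] [ 448.6 -227.    12. ] scene [432.8 219.4] [28.  39.4] [ 445.1 -223.2   12. ]
lamp (array([709.60460111,  88.91281485, 262.91773687]), np.float64(1.4238396722409479)) (array([ 682.60628055, -418.20299898,  264.8661777 ]), np.float64(1.8602328378228548))
post [ 471.72555197 -455.10733339    0.        ] [ 467.37859746 -456.56911457    0.        ]
```

View pics/c2.png

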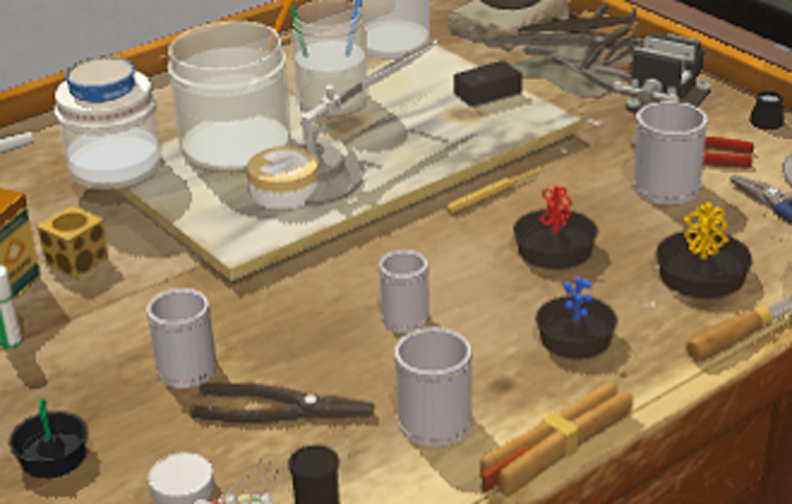

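The crop confirms the rims: 38 at (309,222), 46 at (216,238), 54 at (320,257), 62 at (420,160) in scene pixels. That agrees with the top view to about 3 mm, so I'll use averages. The lamp's front edge is at x≈690, z≈263 and the post is at (470,-455), so I first swing inside the post.

Request:
{"op": "move_arm", "data": {
  "linear": [
    [35,-26,2],
    [71,-52,5],
    [106,-79,7],
    [141,-105,9],
    [177,-131,12],
    [212,-157,14],
    [247,-184,16],
    [282,-210,18],
    [318,-236,21],
    [353,-262,23],
    [353,-262,23],
    [353,-262,23]
  ],
  "turn": [0.02,0.04,0.07,0.09,0.11,0.13,0.15,0.18,0.2,0.222,0.222,0.222],
  "grip": 85,
  "squeeze": 40
}}

```text
time_s: 1.6
position: [429.5, -300.8, 230.0]
orientation: [3.142, 0.001, 0.001]
force: [-0.8, -1.4, -0.6]
grip_width: 0.996
finger_force: 0.0
```

Request:
{"op": "move_arm", "data": {
  "linear": [
    [34,2,20],
    [68,4,40],
    [103,6,60],
    [137,7,80],
    [137,7,110],
    [137,7,110],
    [137,7,110]
  ],
  "turn": [0,0,0,0,0,0,0]
}}

```text
time_s: 2.48
position: [566.5, -308.6, 121.4]
orientation: [3.141, -0.0, -0.001]
force: [0.8, -0.5, -0.1]
grip_width: 0.994
finger_force: 0.0
```

Run:
```python
from station import manip
import cv2
a=manip.snapshot("top")["image"][140:280,380:520,::-1];b=manip.snapshot("scene")["image"][60:220,340:500,::-1]
r=lambda i:cv2.resize(i,(400,400),interpolation=cv2.INTER_CUBIC)
cv2.imwrite("pics/g1.png",cv2.hconcat([r(a),r(b)]));print(manip.read_state()["position"])
```

```text
[ 567.17939688 -308.32167917  122.09722152]
```

View pics/g1.png

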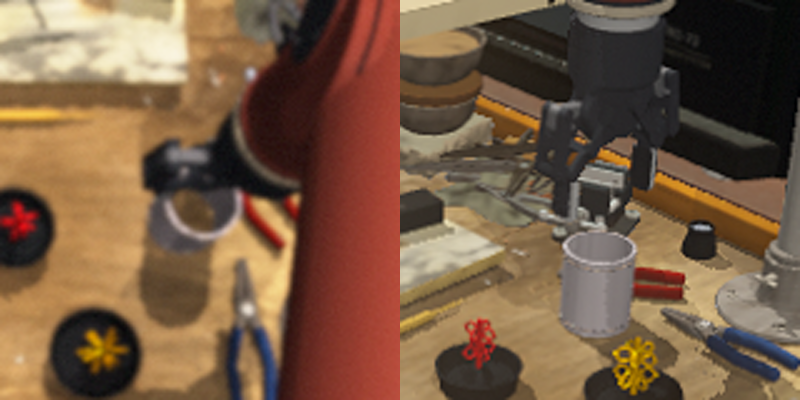

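The picture shows the open fingers straddling flask 62 (scene-crop fingers at 560 and 645, flask axis at 599), so I go down.

Request:
{"op": "move_arm", "data": {
  "linear": [
    [0,0,15],
    [0,0,30],
    [0,0,45],
    [0,0,57],
    [0,0,57]
  ],
  "turn": [0,0,0,0,0]
}}

```text
time_s: 3.2
position: [566.3, -306.9, 61.8]
orientation: [-3.14, 0.002, 0.001]
force: [-0.3, -0.2, 0.3]
grip_width: 0.995
finger_force: 0.0
```

Request:
{"op": "move_arm", "data": {
  "linear": [
    [0,0,0],
    [0,0,0],
    [0,0,0],
    [0,0,0],
    [0,0,0],
    [0,0,0],
    [0,0,0],
    [0,0,0]
  ],
  "turn": [0,0,0,0,0,0,0,0],
  "grip": 55,
  "squeeze": 40
}}

```text
time_s: 4.2
position: [567.5, -307.5, 64.3]
orientation: [3.141, -0.001, 0.001]
force: [-0.8, 0.2, 5.9]
grip_width: 0.709
finger_force: 43.8
```

Request:
{"op": "move_arm", "data": {
  "linear": [
    [0,0,-15],
    [0,0,-40],
    [0,0,-70],
    [0,0,-95],
    [-10,-7,-95],
    [-30,-21,-95],
    [-60,-41,-95],
    [-90,-62,-95],
    [-110,-76,-95],
    [-120,-83,-95],
    [-120,-83,-95],
    [-120,-83,-95],
    [-120,-83,-95]
  ],
  "turn": [0,0,0,0,0,0,0,0,0,0,0,0,0]
}}

```text
time_s: 5.82
position: [447.5, -224.7, 158.2]
orientation: [-3.141, -0.0, 0.001]
force: [-0.2, 0.1, -1.9]
grip_width: 0.71
finger_force: 44.3
```

```bash
cat > look.py <<'E'
import sys,cv2,pickle
from station import manip
n=sys.argv[1];x,y,x2,y2=map(int,sys.argv[2:6]);w=int(sys.argv[6])
S=[manip.snapshot(k) for k in("top","scene")];pickle.dump(S,open(n+".pkl","wb"))
r=lambda i:cv2.resize(i,(400,400),interpolation=cv2.INTER_CUBIC)
cv2.imwrite(f"pics/{n}.png",cv2.hconcat([r(S[0]["image"][y:y+w,x:x+w,::-1]),r(S[1]["image"][y2:y2+w,x2:x2+w,::-1])]))
print(manip.read_state()["position"])
E
python3 look.py p1 345 190 370 90 150
```

```text
[ 447.28872569 -224.56254892  158.13796144]
```

View pics/p1.png

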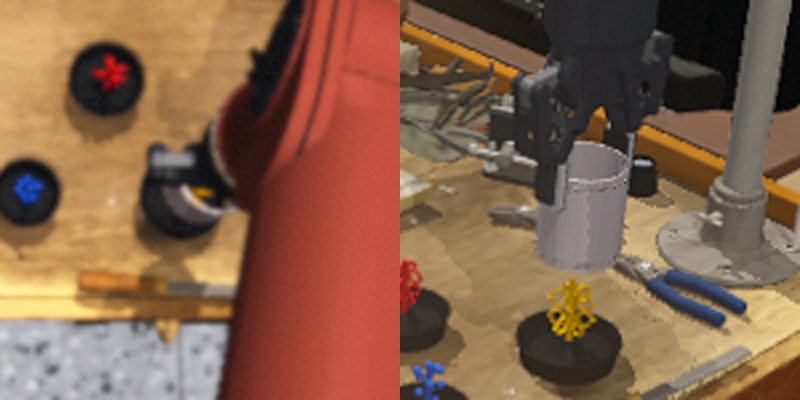

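Flask 62 hangs above the amber base (scene crop: flask axis ~582, base axis ~570). I check that offset against the projected vertical.

Run:
```python
from h import *
S=pickle.load(open("p1.pkl","rb"))[1]
f=lambda P:np.round(((proj(S,np.array(P,float))-[370,90])*400/150+[400,0]),1)
x,y=447.3,-224.6
for z in (10,20,94,130,166): print(z,f([x,y,z]), f([x+10,y,z]),f([x,y+10,z]))
```

```text
10 [566.3 345.5] [556.4 339.9] [557.1 350.4]
20 [567.4 334.3] [557.5 328.8] [558.2 339.1]
94 [575.9 248.1] [565.6 242.8] [566.5 252.7]
130 [580.2 203.9] [569.7 198.8] [570.6 208.4]
166 [584.6 158.3] [573.9 153.3] [574.9 162.6]
```

Request:
{"op": "move_arm", "data": {
  "linear": [
    [0,0,10],
    [0,0,22],
    [0,0,34],
    [0,0,46],
    [0,0,56],
    [0,0,64],
    [0,0,68],
    [0,0,68],
    [0,0,68]
  ],
  "turn": [0,0,0,0,0,0,0,0,0]
}}

```text
time_s: 7.05
position: [447.2, -224.5, 90.7]
orientation: [3.141, -0.001, 0.001]
force: [0.1, -0.6, -2.6]
grip_width: 0.712
finger_force: 44.3
```

Request:
{"op": "move_arm", "data": {
  "linear": [
    [0,0,4],
    [0,0,8],
    [0,0,12],
    [0,0,15],
    [0,0,17],
    [0,0,18.5],
    [0,0,18.5],
    [0,0,18.5]
  ],
  "turn": [0,0,0,0,0,0,0,0]
}}

```text
time_s: 8.05
position: [447.0, -224.4, 72.2]
orientation: [3.141, -0.0, 0.001]
force: [-2.5, 1.2, 6.0]
grip_width: 0.71
finger_force: 45.0
```

Request:
{"op": "move_arm", "data": {
  "linear": [
    [0,0,0],
    [0,0,0],
    [0,0,0],
    [0,0,0],
    [0,0,-10],
    [0,0,-30],
    [0,0,-60],
    [0,0,-60]
  ],
  "turn": [0,0,0,0,0,0,0,0],
  "grip": 80
}}

```text
time_s: 9.05
position: [448.5, -225.0, 134.7]
orientation: [3.139, -0.004, 0.001]
force: [0.8, 1.3, -0.5]
grip_width: 0.933
finger_force: 0.0
```

Request:
{"op": "move_arm", "data": {
  "linear": [
    [0,-20,0],
    [-1,-60,0],
    [-2,-100,0],
    [-3,-140,0],
    [-4,-180,0],
    [-5,-220,0],
    [-6,-260,0],
    [-6,-280,0],
    [-6,-290,0],
    [-6,-290,0],
    [-6,-290,0]
  ],
  "turn": [0,0,0,0,0,0,0,0,0,0,0],
  "grip": 85
}}

```text
time_s: 10.42
position: [440.5, 64.8, 131.6]
orientation: [3.141, 0.001, -0.0]
force: [0.2, -0.8, 0.0]
grip_width: 0.992
finger_force: 0.0
```

```bash
python3 look.py g2 250 170 270 140 170
```

```text
[440.67139429  64.72607347 131.70585705]
```

View pics/g2.png

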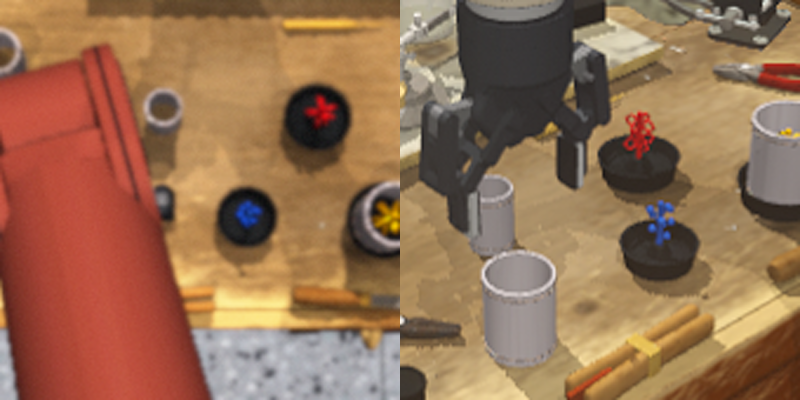

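Flask 62 sits in its base, wax inside (right edge of both views). The fingers straddle flask 54 (scene-crop 465/570 against axis 519), so I descend and grip.

Request:
{"op": "move_arm", "data": {
  "linear": [
    [0,0,15],
    [0,0,30],
    [0,0,50],
    [0,0,65],
    [0,0,73],
    [0,0,73]
  ],
  "turn": [0,0,0,0,0,0]
}}

```text
time_s: 11.28
position: [440.4, 65.7, 58.3]
orientation: [-3.141, 0.001, 0.001]
force: [-0.3, 0.3, -0.6]
grip_width: 0.994
finger_force: 0.0
```

Request:
{"op": "move_arm", "data": {
  "linear": [
    [0,0,0],
    [0,0,0],
    [0,0,0],
    [0,0,0],
    [0,0,0],
    [0,0,0],
    [0,0,0],
    [0,0,0]
  ],
  "turn": [0,0,0,0,0,0,0,0],
  "grip": 47
}}

```text
time_s: 12.28
position: [441.3, 65.7, 59.8]
orientation: [3.141, -0.001, 0.001]
force: [-2.5, -0.4, 6.0]
grip_width: 0.623
finger_force: 40.9
```

Request:
{"op": "move_arm", "data": {
  "linear": [
    [0,0,-15],
    [0,0,-40],
    [0,0,-70],
    [0,0,-95],
    [9,17,-95],
    [27,52,-95],
    [45,88,-95],
    [63,123,-95],
    [81,159,-95],
    [97,190,-95],
    [109,213,-95],
    [114,224,-95],
    [114,224,-95],
    [114,224,-95],
    [114,224,-95]
  ],
  "turn": [0,0,0,0,0,0,0,0,0,0,0,0,0,0,0]
}}

```text
time_s: 14.15
position: [554.7, -157.3, 154.0]
orientation: [-3.141, -0.0, 0.002]
force: [-0.4, 0.3, -2.2]
grip_width: 0.625
finger_force: 42.7
```

```bash
python3 look.py p2 330 160 300 90 150
python3 - <<'E'
from h import *
S=pickle.load(open("p2.pkl","rb"))[1]
f=lambda P:np.round(((proj(S,np.array(P,float))-[300,90])*400/150+[400,0]),1)
x,y=555.2,-158.4
for z in (10,20,95,130,161): print(z,f([x,y,z]), f([x+10,y,z]),f([x,y+10,z]))
E
```

```text
[ 554.81141715 -157.59993601  154.01247788]
10 [589.6 317.6] [580.7 312.3] [579.9 322.2]
20 [589.9 306.6] [581.  301.3] [580.3 311.2]
95 [592.6 220.6] [583.4 215.6] [582.6 225. ]
130 [593.9 178.5] [584.5 173.6] [583.7 182.7]
161 [595. 140.] [585.5 135.3] [584.7 144.1]
```

View pics/p2.png

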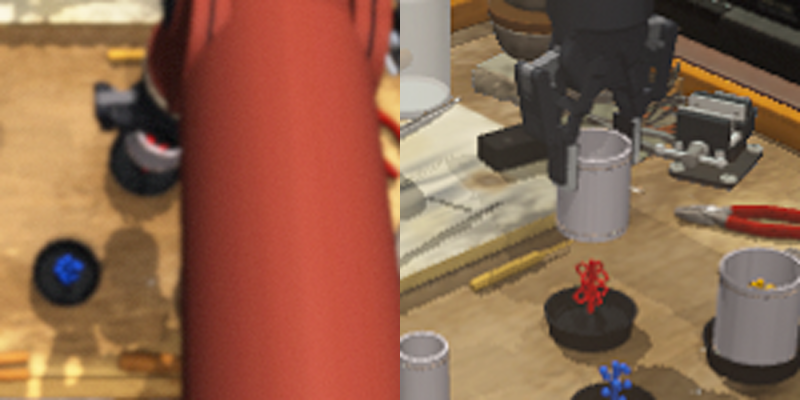

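Flask axis (593) and red base axis (591) match the predicted vertical, so I lower it.

Request:
{"op": "move_arm", "data": {
  "linear": [
    [0,0,10],
    [0,0,22],
    [0,0,34],
    [0,0,46],
    [0,0,56],
    [0,0,64],
    [0,0,68],
    [0,0,68],
    [0,0,68]
  ],
  "turn": [0,0,0,0,0,0,0,0,0]
}}

```text
time_s: 15.38
position: [555.2, -158.4, 86.2]
orientation: [3.141, -0.001, 0.001]
force: [-0.4, -0.2, -1.7]
grip_width: 0.626
finger_force: 42.7
```

Request:
{"op": "move_arm", "data": {
  "linear": [
    [0,0,4],
    [0,0,8],
    [0,0,12],
    [0,0,15],
    [0,0,17],
    [0,0,18.5],
    [0,0,18.5],
    [0,0,18.5]
  ],
  "turn": [0,0,0,0,0,0,0,0]
}}

```text
time_s: 16.38
position: [555.0, -158.3, 67.9]
orientation: [3.141, -0.0, 0.001]
force: [-3.7, 0.7, 5.5]
grip_width: 0.624
finger_force: 43.2
```

Request:
{"op": "move_arm", "data": {
  "linear": [
    [0,0,0],
    [0,0,0],
    [0,0,0],
    [0,0,0],
    [0,0,-10],
    [0,0,-30],
    [0,0,-60],
    [0,0,-62]
  ],
  "turn": [0,0,0,0,0,0,0,0],
  "grip": 75
}}

```text
time_s: 17.38
position: [556.8, -158.6, 133.3]
orientation: [3.14, -0.005, 0.001]
force: [-0.3, -0.9, -0.6]
grip_width: 0.88
finger_force: 0.0
```

Request:
{"op": "move_arm", "data": {
  "linear": [
    [3,-20,0],
    [10,-60,0],
    [18,-100,0],
    [25,-140,0],
    [32,-180,0],
    [40,-220,0],
    [47,-260,0],
    [54,-300,0],
    [58,-320,0],
    [59,-330,0],
    [59,-330,0],
    [59,-330,0]
  ],
  "turn": [0,0,0,0,0,0,0,0,0,0,0,0],
  "grip": 80
}}

```text
time_s: 18.88
position: [613.8, 169.9, 129.2]
orientation: [3.141, 0.0, -0.001]
force: [-0.1, -0.8, 0.7]
grip_width: 0.937
finger_force: 0.0
```

```bash
python3 look.py g3 210 110 150 130 190
```

```text
[613.86334244 170.12081667 129.35343887]
```

View pics/g3.png

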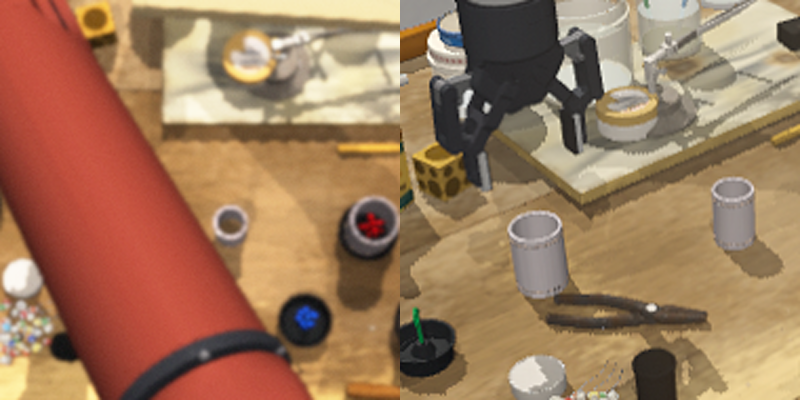

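Flask 54 is seated around the red tree. The fingers' midline (528) matches flask 46's axis (537 at the rim, drifting with height as predicted), so I descend.

Request:
{"op": "move_arm", "data": {
  "linear": [
    [0,0,15],
    [0,0,30],
    [0,0,50],
    [0,0,68],
    [0,0,77],
    [0,0,77]
  ],
  "turn": [0,0,0,0,0,0]
}}

```text
time_s: 19.73
position: [613.2, 171.8, 51.4]
orientation: [3.141, 0.001, 0.001]
force: [0.6, 0.3, -0.5]
grip_width: 0.941
finger_force: 0.0
```

Request:
{"op": "move_arm", "data": {
  "linear": [
    [0,0,0],
    [0,0,0],
    [0,0,0],
    [0,0,0],
    [0,0,0],
    [0,0,0],
    [0,0,0],
    [0,0,0]
  ],
  "turn": [0,0,0,0,0,0,0,0],
  "grip": 39
}}

```text
time_s: 20.72
position: [614.2, 171.9, 53.4]
orientation: [-3.141, -0.001, 0.001]
force: [-1.9, -0.2, 6.2]
grip_width: 0.534
finger_force: 40.9
```

Request:
{"op": "move_arm", "data": {
  "linear": [
    [0,0,-15],
    [0,0,-40],
    [0,0,-70],
    [0,0,-95],
    [-10,15,-95],
    [-30,47,-95],
    [-53,83,-95],
    [-76,119,-95],
    [-99,155,-95],
    [-122,191,-95],
    [-142,222,-95],
    [-157,245,-95],
    [-163,255,-95],
    [-163,255,-95],
    [-163,255,-95],
    [-163,255,-95]
  ],
  "turn": [0,0,0,0,0,0,0,0,0,0,0,0,0,0,0,0]
}}

```text
time_s: 22.72
position: [451.3, -82.4, 147.3]
orientation: [-3.141, -0.0, 0.002]
force: [1.1, 0.4, -2.3]
grip_width: 0.535
finger_force: 41.4
```

```bash
python3 look.py p3 290 170 310 120 150
python3 - <<'E'
from h import *
S=pickle.load(open("p3.pkl","rb"))[1]
f=lambda P:np.round(((proj(S,np.array(P,float))-[310,120])*400/150+[400,0]),1)
x,y=451,-83.4
for z in (10,20,95,130,155): print(z,f([x,y,z]), f([x+10,y,z]),f([x,y+10,z]))
E
```

```text
[451.13868093 -82.7002848  147.25240623]
10 [585.6 335.7] [575.8 329.4] [575.2 341.1]
20 [586.1 324.1] [576.3 317.8] [575.6 329.6]
95 [590.  233.6] [579.8 227.6] [579.2 238.8]
130 [591.9 189. ] [581.4 183.1] [580.9 194.1]
155 [593.2 156.1] [582.7 150.4] [582.1 161.1]
```

View pics/p3.png

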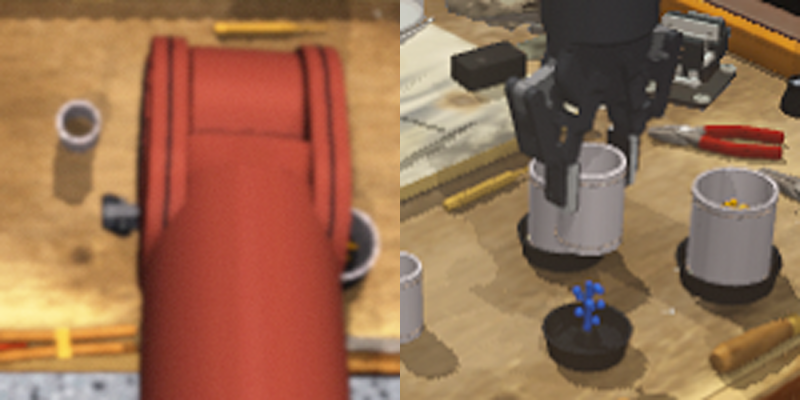

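The held flask 46 overlaps flask 54 in the view, but its visible right edge (~624) and the blue base (centre 587, predicted 586) agree, so I lower it.

Request:
{"op": "move_arm", "data": {
  "linear": [
    [0,0,10],
    [0,0,22],
    [0,0,34],
    [0,0,46],
    [0,0,56],
    [0,0,64],
    [0,0,68],
    [0,0,68],
    [0,0,68]
  ],
  "turn": [0,0,0,0,0,0,0,0,0]
}}

```text
time_s: 23.95
position: [451.1, -83.4, 79.6]
orientation: [3.141, -0.001, 0.001]
force: [-0.2, 0.0, -1.8]
grip_width: 0.529
finger_force: 41.4
```

Request:
{"op": "move_arm", "data": {
  "linear": [
    [0,0,4],
    [0,0,8],
    [0,0,12],
    [0,0,15],
    [0,0,17],
    [0,0,18.5],
    [0,0,18.5],
    [0,0,18.5]
  ],
  "turn": [0,0,0,0,0,0,0,0]
}}

```text
time_s: 24.95
position: [451.0, -83.4, 61.3]
orientation: [3.141, -0.0, 0.001]
force: [-3.4, 0.7, 5.9]
grip_width: 0.528
finger_force: 42.0
```

Request:
{"op": "move_arm", "data": {
  "linear": [
    [0,0,0],
    [0,0,0],
    [0,0,0],
    [0,0,0],
    [0,0,-10],
    [0,0,-30],
    [0,0,-60],
    [0,0,-68],
    [30,-24,-68],
    [65,-53,-68],
    [95,-77,-68],
    [106,-86,-68],
    [106,-86,-68],
    [106,-86,-68]
  ],
  "turn": [0,0,0,0,0,0,0,0,0,0,0,0,0,0],
  "grip": 72
}}

```text
time_s: 26.7
position: [555.8, 1.5, 128.6]
orientation: [3.141, 0.001, -0.0]
force: [0.0, -0.1, -0.6]
grip_width: 0.845
finger_force: 0.0
```

```bash
python3 look.py g4 260 150 260 110 150;  python3 - <<'E'
from h import *
S=pickle.load(open("g4.pkl","rb"))[1]
f=lambda P:np.round(((proj(S,np.array(P,float))-[260,110])*400/150+[400,0]),1)
for z in (0,54,120): print(z,f([557,3,z]))
E
```

```text
[556.05444441   1.49543085 128.83001963]
0 [529.7 353.7]
54 [527.3 291.3]
120 [524.3 210.4]
```

View pics/g4.png

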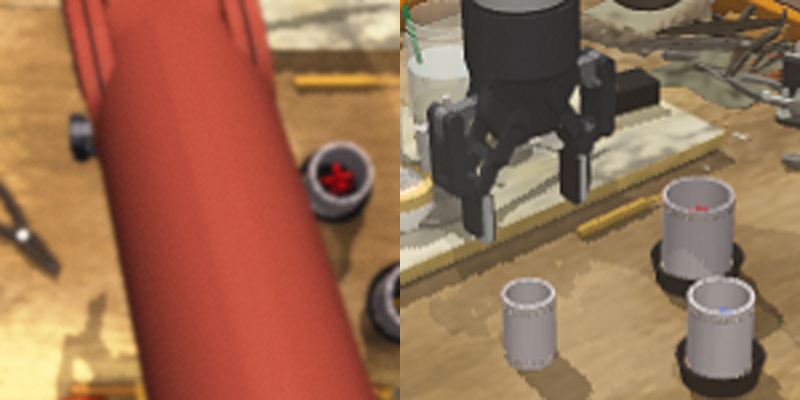

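Flask 46 is seated on the blue base. Flask 38 (axis 529) lies under the fingers' midline (528), so I descend and grip.

Request:
{"op": "move_arm", "data": {
  "linear": [
    [0,0,15],
    [0,0,35],
    [0,0,55],
    [0,0,73],
    [0,0,82],
    [0,0,82]
  ],
  "turn": [0,0,0,0,0,0]
}}

```text
time_s: 27.55
position: [556.4, 2.8, 46.1]
orientation: [-3.141, 0.001, 0.001]
force: [-0.6, -0.0, -0.5]
grip_width: 0.841
finger_force: 0.0
```

Request:
{"op": "move_arm", "data": {
  "linear": [
    [0,0,0],
    [0,0,0],
    [0,0,0],
    [0,0,0],
    [0,0,0],
    [0,0,0],
    [0,0,0],
    [0,0,0]
  ],
  "turn": [0,0,0,0,0,0,0,0],
  "grip": 31
}}

```text
time_s: 28.55
position: [557.3, 2.8, 47.7]
orientation: [3.141, -0.001, 0.001]
force: [-1.0, -0.1, 6.3]
grip_width: 0.438
finger_force: 39.9
```

Request:
{"op": "move_arm", "data": {
  "linear": [
    [0,0,-15],
    [0,0,-40],
    [0,0,-70],
    [0,0,-95],
    [2,-18,-95],
    [6,-56,-95],
    [11,-98,-95],
    [15,-140,-95],
    [20,-182,-95],
    [24,-224,-95],
    [28,-262,-95],
    [31,-287,-95],
    [32,-297,-95],
    [32,-297,-95],
    [32,-297,-95],
    [32,-297,-95]
  ],
  "turn": [0,0,0,0,0,0,0,0,0,0,0,0,0,0,0,0]
}}

```text
time_s: 30.55
position: [588.9, 298.4, 141.9]
orientation: [3.141, -0.0, -0.001]
force: [-0.5, 0.5, -1.7]
grip_width: 0.436
finger_force: 40.4
```

```bash
python3 look.py p4 130 130 80 180 150
python3 - <<'E'
from h import *
S=pickle.load(open("p4.pkl","rb"))[1]
f=lambda P:np.round(((proj(S,np.array(P,float))-[80,180])*400/150+[400,0]),1)
x,y=589.3,300.3
for z in (10,20,95,130,149): print(z,f([x,y,z]), f([x+10,y,z]),f([x,y+10,z]))
E
```

```text
[588.83879999 298.79713319 141.99343368]
10 [615.2 307.5] [608.1 299.7] [601.2 314. ]
20 [612.5 295.6] [605.4 287.9] [598.5 302.1]
95 [591.7 201.9] [584.5 194.5] [576.9 208.3]
130 [581.4 155.4] [574.1 148.1] [566.3 161.6]
149 [575.7 129.3] [568.4 122.2] [560.4 135.5]
```

View pics/p4.png

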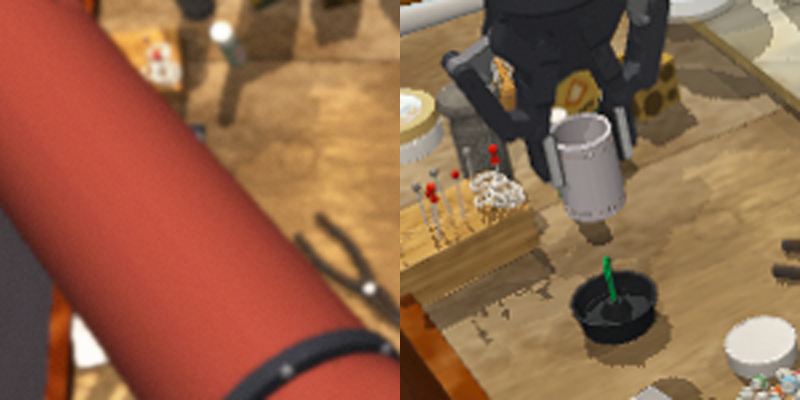

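Green base lip centre is at (614,294), predicted (612,296). The flask's lower end at 596 is within about 1–2 mm of alignment, so I lower it.

Request:
{"op": "move_arm", "data": {
  "linear": [
    [0,0,10],
    [0,0,22],
    [0,0,34],
    [0,0,46],
    [0,0,56],
    [0,0,64],
    [0,0,68],
    [0,0,68],
    [0,0,68]
  ],
  "turn": [0,0,0,0,0,0,0,0,0]
}}

```text
time_s: 31.78
position: [588.8, 299.9, 74.3]
orientation: [-3.141, -0.001, 0.001]
force: [-0.6, -0.2, -1.4]
grip_width: 0.441
finger_force: 40.4
```

Request:
{"op": "move_arm", "data": {
  "linear": [
    [0,0,4],
    [0,0,8],
    [0,0,12],
    [0,0,15],
    [0,0,17],
    [0,0,18.5],
    [0,0,18.5],
    [0,0,18.5]
  ],
  "turn": [0,0,0,0,0,0,0,0]
}}

```text
time_s: 32.78
position: [588.7, 299.7, 55.9]
orientation: [3.142, -0.0, 0.001]
force: [-2.5, -2.3, 5.1]
grip_width: 0.439
finger_force: 40.8
```

Request:
{"op": "move_arm", "data": {
  "linear": [
    [0,0,0],
    [0,0,0],
    [0,0,0],
    [0,0,0],
    [0,0,-10],
    [0,0,-30],
    [0,0,-60],
    [0,0,-100],
    [0,0,-140],
    [-30,40,-140],
    [-60,80,-140],
    [-90,120,-140],
    [-90,120,-140],
    [-90,120,-140],
    [-90,120,-140]
  ],
  "turn": [0,0,0,0,0,0,0,0,0,0,0,0,0,0,0],
  "grip": 60
}}

```text
time_s: 34.65
position: [499.1, 180.9, 196.0]
orientation: [-3.141, -0.001, 0.002]
force: [-0.2, -0.3, -0.8]
grip_width: 0.702
finger_force: 0.0
```

Run:
```python
from station import manip
import cv2,pickle
s=manip.snapshot("scene");t=manip.snapshot("top");pickle.dump([t,s],open("f.pkl","wb"))
i=s["image"]
r=lambda a:cv2.resize(a,(400,400),interpolation=cv2.INTER_CUBIC)
cv2.imwrite("pics/f.png",cv2.hconcat([r(i[240:330,115:205,::-1]),r(i[130:270,330:470,::-1])]))
```

```text
(no output)
```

View pics/f.png

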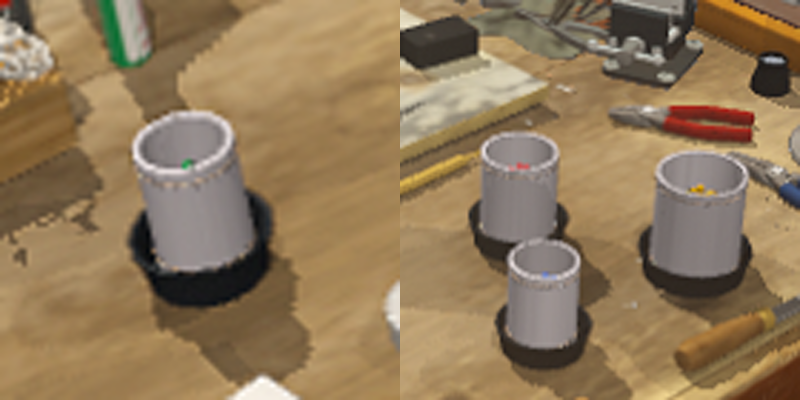

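All four flasks stand upright inside their lips with the wax visible inside: 38 at crop (195,200), 54 at (519,190), 46 at (543,295), 62 at (699,215). The TCP stopped about 8 mm above each flask's bench grip height, which matches the seat.

```bash
python3 -c "
from station import manip
print(manip.close_job())"
```

```text
the job is handed in; nothing more can be done
None
```

All four flasks are down on their seats over their own wax trees, released and upright in the final pictures, and the job was handed in at about 35 s of the 90 s allowed; no verdict came back.

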